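# Unlock the work slide and hold it in its index notch

## Task

Ready the work slide for drilling: turn its lock knob counter-clockwise (seen from above) about a quarter turn until it clicks past its detent and the lock arm is clear, then take the carriage by its upright grip and slide it along the rail, to the robot's right, until its ball drops into the notch of the index bar, without running on past the notch. The program finishes while still gripping the upright grip and holding the carriage in the notch, with the knob left unlocked; do not disturb the loose bushing, screw tin and chuck key nearby.

Things in the scene. Friction and masses are not known exactly. Their poses are not given: they have to be found in the camera images.
- rail: the slide's grey base, fixed to the bench: 420 mm long (its y, along the rail), 120 mm wide, 12 mm thick, with an ear on the robot's side for the lock knob; origin on the bench top under the middle of the rail; x across the rail away from the robot, z up. The carriage travels towards -y of this frame. It stands turned by 0 to 0.35 rad
- gate_knob (a joint): turn of the lock knob about its vertical axis, rad: 0 = locked, lock arm across the path of the carriage's lug; grows counter-clockwise from above to a stop at 1.57. From about 0.8 a sprung ball resists with up to 0.15 N m, from 1.05 to 1.3 it helps on; past 1.2 is unlocked and stays. The arm swings towards the carriage as it opens, so open it before moving the carriage
- knob_grip (a point): grip point of the black bar-shaped lock knob, on its turning axis, 60 mm above the bench. Bar 44 mm long, 12 mm thick, upright sides from z = 38 to 72 mm. The point's x axis runs along the bar (along the rail's x axis when the joint is 0) and turns with it. The knob's disc (38 mm wide) and the sprung ball's housing lie below z = 38 mm
- carriage: steel carriage, 150 mm long (along the rail) x 70 mm, top at z = 34 mm; origin at bench level under its middle, axes as the rail's. Starts 118 to 130 mm to +y of the rail's origin, travels up to 200 mm towards -y with 1 to 2 N; a locked knob stops it after about 50 mm. On it, besides the grip, an aluminium angle whose upright wall (to z = 84 mm) is 106 mm to +y of the grip's centre
- handle_grip (a point): grip point of the upright black grip on the carriage: 44 mm (across the rail) x 16 mm (along the rail), from z = 34 to 84 mm, with a 4 mm foot plate 52 x 24 mm; the point is on its centre line at z = 69 mm; axes as the rail's. The gripper can close on the 16 mm, along the rail
- ball (a point): the carriage's sprung 10 mm ball, in its far side, z = 26 mm, at the same place along the rail as the upright grip; axes as the rail's. It rubs along the index bar and drops about 2 mm into the notch; a push along the rail of about 8 N is needed to leave the notch again
- notch (a point): where the ball's centre is when opposite the notch (10 mm wide, open at the top) in the index bar, the dark steel bar 285 mm long, 42 mm high, along the far side of the rail; it is fixed, but its place along the rail varies by 60 mm. Axes as the rail's: the ball is home when its y in this frame is 0
- bushing_c (a point): centre of the loose bronze bushing, 32 mm wide, 28 mm high, on the bench (bystander)
- tin_c (a point): centre of the loose open grey screw tin, 69 mm wide, 55 mm high, on the bench (bystander)
- key_c (a point): centre of the loose drill chuck key, 62 x 64 x 12 mm, on the bench (bystander)

How it is judged:
On the way:
1. the lock knob is turned past its click while the carriage is still parked (value of joint gate_knob above 1.2 rad and y of handle_grip in the frame of rail above 0.045 m), for 0.2 s.
At the end, for the whole second after the job is handed in: the carriage's ball is within 2.5 mm of the notch along the rail and at rest (below 10 mm/s), the fingers press on it with more than 2 N with the grasp point within 35 mm of the upright grip's grip point, and the lock knob is still past its click (above 1.2 rad) (y of ball in the frame of notch between -0.0025 and 0.0025 m and contact force between the fingers and carriage above 2 N and distance between the grasp point and handle_grip below 0.035 m and value of joint gate_knob above 1.2 rad and linear speed of carriage below 0.01 m/s); the arm keeps its last pose, push and grip.
It fails at once if the ball ran more than 12 mm past the notch (y of ball in the frame of notch below -0.012 m).
It fails at once if a loose bystander was moved more than 30 mm (distance of any of bushing_c, tin_c, key_c from where it was at the start of the episode above 0.03 m).
It also fails if it takes over 54 s, if anything falls off the work surface, if the arm or the gripper's body presses on something with over 40 N, if the wrist force passes 120 N, or if a joint passes its speed limit or range.

## Robot

A 6-joint arm with a two-finger parallel gripper is mounted at the origin on a cart in front of the work surface, level with it; the furniture and walls round the work are solid. World frame = base frame: x ahead of the robot, y to its left, z up, the work surface at z = 0. Lengths are in m, angles in rad, forces in N, time in s.
With the tool pointing down it reaches from about 0.375 to 0.9 m from the base axis. Payload 3.1 kg.
Tool frame: the origin (TCP) lies at the very end of the fingers, on their centre line; the grasp point (between the pads) lies arm.hold_point_z behind it (arm.hold_point_z is the distance from the TCP to the grasp point, in m); y points along the fingers, z is the direction in which the jaws open and shut, and the axes are right-handed (so a half turn about y gives the same grasp; the last joint's range is limited). The gripper opens to 87 mm and grips with 3 to 60 N. Pads are 19 mm wide; open, the fingers measure 117 mm over their backs; the gripper's body (75 mm by 190 mm) begins 51 mm behind the grasp point.
Start: joints at [-0.178, 0.527, 1.433, -0, 1.181, -0.178], TCP at [0.625, 0, 0.223] pointing down, gripper open.
Joint ranges: [-3.08, 3.08], [-0.75, 2.2], [0.22, 2.44], [-1.43, 4.57], [0, 2.65], [-2.85, 2.85]. Speed limits (rad/s): [2.79, 2.79, 3.14, 3.14, 3.14, 3.14].

## Interface

Orientations are given as a unit quaternion [w, x, y, z].
In Python, from cell import arm, viewer, spot_in, regions_of gives the robot as it stands.
- The arm moves only by the shell command python3 -m creep 'ROWS' [FORCE]. ROWS is text: rows parted by semicolons, each of 7 numbers parted by spaces: the shift along the tool's x, y, z in mm, then the turn, a rotation vector about the tool's x, y, z in degrees, then the finger opening in mm, from 0 to 87. In form: dx dy dz ax ay az hand; .... A call has 1 to 20 rows; each row shifts and turns the commanded pose from where the row before left it, along the tool's axes as they then stand; what a row does not reach is not made up. A row lasts 1/10 s, in which the tool goes at most 50 mm and 8.59 degrees, less where a joint would pass 70% of its speed; a pose out of reach is approached as far as the arm can. A call with a gripper value outside its range is refused whole. The fingers move at their own pace and stop on an object; FORCE is the grip in N (left out, the last holds). Time passes only in rows, so rows that do not move let the fingers close. It gives the time, the measured TCP pose, the force and the opening at its end, in the units of the state.
- arm.read_state(): the state, without advancing time (a new reading comes with each control period).
- viewer.camera(name): name is "scene" or "side" or "wrist"; returns (picture, depth): 480x640x3 uint8, red, green, blue; 480x640 float32, m along the optical axis (not along the pixel's ray), 0 where there is no reading.
- viewer.get_calibration(name): a dict with "intrinsics" (3x3 intrinsics, pixels), "distortion" ([k1, k2, p1, p2, k3] as OpenCV has them; the pictures are not rectified), "extrinsics" (4x4, takes a point from world to camera coordinates). Camera axes: x right, y down, z forward; pixel columns grow to the right and rows downward; lengths in m; the calibration is good to about 2 mm. A picture is of the moment at which its call begins: read the wrist's pose just before it. get_calibration takes no time and is no camera call; for the wrist camera it gives the pose at the moment of the call.
- arm.sign_off(): hands the job in, once; it reports no verdict.
Trained networks look in the newest picture that a camera, given by its name, has taken for a name from the list of things; names that differ only in an ending like _2 or _b are one class to them, and where a whole thing is asked for, a point or a joint stands for the part that bears it (a point fixed in the world has none). Each returns a list of dicts, best first, with "confidence" (0 to 1); they miss things now and then, are a little off and sometimes report something else, mostly with a low value. They report only what shows in the picture. A call takes as long as a camera call.
- spot_in(camera, thing): "point" ([x, y, z] in m, in the coordinates of the camera as it stood for that picture, good to about 4 mm: the middle of the surface that is visible of it).
- regions_of(camera, thing): "mask" (480x640 bool, what is visible of it).
The state is a dict: "t": time; "joint_pos": joint angles; "joint_vel": joint speeds; "tau": joint torques, N m; "eef_pos": TCP position; "eef_rot": TCP orientation; "contact_force": force on the tool from outside, world axes, zero at the start; "moment": the same for the moment, N m; "grip_width": finger opening in m.
Only numpy, scipy, OpenCV 4.12 (cv2) and the standard library are available. Lean on these libraries where they do the work, as an engineer would, in place of code of your own. Each camera call takes 0.05 s, during which the arm holds its last target.

## Working session

There is one attempt and no reset: what is moved stays moved. The work goes in short steps, Python scripts to look and compute and a shell command to move; the robot and the scene stay as the last step left them, time stands still between calls to the robot, and variables do not carry over. Pictures are saved under pics/ and viewed, and the job is handed in when it is done.

```bash
mkdir -p pics; ls; python3 - <<'E'
from cell import arm, viewer, spot_in, regions_of
import cv2,numpy as np
s=arm.read_state(); print(s['t'],s['eef_pos'],s['eef_rot'],s['grip_width'],arm.hold_point_z)
for n in ['scene','side']:
    p,d=viewer.camera(n); cv2.imwrite(f'pics/{n}1.png',p[:,:,::-1]); np.save(f'pics/{n}1d.npy',d)
    c=viewer.get_calibration(n); E=np.array(c['extrinsics']); print(n,np.linalg.inv(E)[:3,3].round(3))
    for t in ['rail','gate_knob','carriage','handle_grip','ball','notch','bushing_c','tin_c','key_c']:
        try:
            for r in spot_in(n,t)[:2]:
                q=np.linalg.inv(E)@np.r_[r['point'],1]; print(t,round(r['confidence'],2),q[:3].round(4))
        except Exception as e: print(t,e)
E
```

```text
pics
0.0 [6.24274191e-01 1.83016260e-04 2.21558497e-01] [ 0.49957534 -0.50045647  0.50061336 -0.49935365] 0.08709024443340178 0.0187
scene [ 0.012 -0.812  0.508]
rail 0.56 [ 0.4943 -0.2203  0.0107]
gate_knob 0.67 [ 0.4199 -0.2089  0.0436]
carriage 0.61 [ 0.5044 -0.0954  0.0341]
handle_grip 0.89 [ 0.505  -0.0979  0.0381]
ball 0.78 [ 0.5064 -0.0935  0.039 ]
notch 0.7 [ 0.5043 -0.0946  0.0381]
bushing_c 0.78 [ 0.4267 -0.0406  0.0249]
tin_c 0.63 [ 0.3864 -0.3382  0.0381]
key_c 0.49 [ 0.6553 -0.2311  0.0092]
side [0.474 0.63  0.521]
rail 0.94 [ 0.5021 -0.1111  0.0108]
rail 0.63 [ 0.4267 -0.192   0.0439]
gate_knob 0.8 [ 0.4285 -0.193   0.045 ]
carriage 0.97 [ 0.5094 -0.0504  0.0366]
carriage 0.6 [ 0.4255 -0.1925  0.047 ]
handle_grip 0.71 [ 0.5077 -0.0519  0.0396]
handle_grip 0.26 [ 0.5006 -0.1102  0.0132]
ball 0.74 [ 0.5119 -0.0528  0.0426]
ball 0.19 [ 0.4253 -0.1964  0.0457]
notch 0.67 [ 0.562  -0.1518  0.0419]
bushing_c 0.74 [ 0.4286 -0.0188  0.0223]
tin_c 0.83 [ 0.3875 -0.3109  0.0387]
key_c 0.75 [ 0.6494 -0.222   0.0094]
key_c 0.18 [ 0.5119 -0.0545  0.0372]
```

View pics/scene1.png

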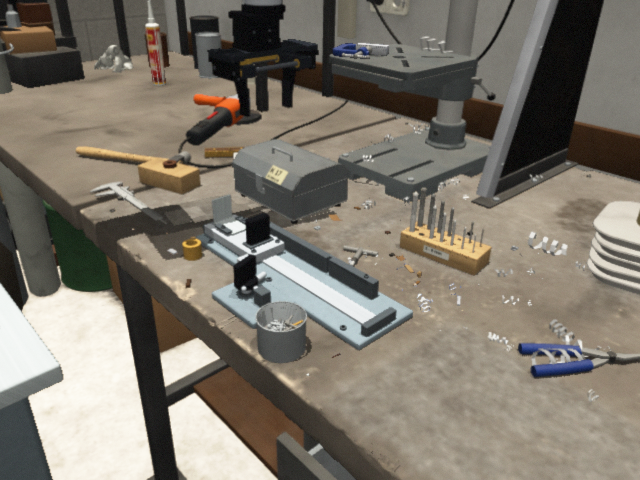

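View pics/side1.png

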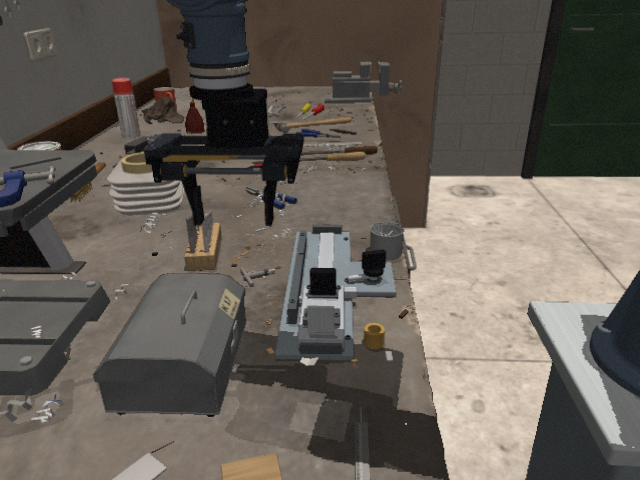

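The scene view shows the knob at about (245,272), the upright grip at (257,228), the angle wall at (222,210) and the notch gap in the index bar at about (329,264). The tin is at (282,330) and the bushing at (192,248). The networks are only rough for ball and notch, so I'll build a metric top-down map and check the wrist view.

```bash
cat > h.py <<'E'
from cell import arm, viewer, spot_in, regions_of
import cv2,numpy as np
def cloud(n,p,d,c=None):
    c=c or viewer.get_calibration(n); K=np.array(c['intrinsics']);D=np.array(c['distortion']);E=np.array(c['extrinsics'])
    v,u=np.nonzero(d>0)
    r=cv2.undistortPoints(np.stack([u,v],1).astype(np.float64)[:,None],K,D)[:,0]
    z=d[v,u]; P=np.c_[r*z[:,None],z,np.ones(len(z))]@np.linalg.inv(E).T
    return P[:,:3],p[v,u]
def proj(n,X,c=None):
    c=c or viewer.get_calibration(n);E=np.array(c['extrinsics'])
    return cv2.projectPoints(np.array(X,float).reshape(-1,3),cv2.Rodrigues(E[:3,:3])[0],E[:3,3],np.array(c['intrinsics']),np.array(c['distortion']))[0][:,0]
E
python3 - <<'E'
from h import *
c=viewer.get_calibration('wrist'); s=arm.read_state()
p,d=viewer.camera('wrist'); cv2.imwrite('pics/wrist1.png',p[:,:,::-1])
np.savez('pics/w1.npz',p=p,d=d); print(np.linalg.inv(c['extrinsics']).round(3))
for n in ['scene','side']:
    p=cv2.imread(f'pics/{n}1.png'); d=np.load(f'pics/{n}1d.npy')
    P,C=cloud(n,p,d)
    m=(abs(P[:,0]-.5)<.2)&(abs(P[:,1]+.17)<.3)&(P[:,2]<.13)&(P[:,2]>-.01)
    P=P[m];C=C[m];o=np.argsort(P[:,2]);P=P[o];C=C[o]
    im=np.zeros((600,400,3),np.uint8); hm=im.copy()
    # up = +x? columns: -y right
    r=((.13-P[:,1])*1000).astype(int); q=((P[:,0]-.3)*1000).astype(int)
    for k in range(len(P)):
        cv2.rectangle(im,(int(q[k]),int(r[k])),(int(q[k])+1,int(r[k])+1),C[k].tolist(),-1)
        h=int(np.clip(P[k,2]*2200,0,255)); cv2.rectangle(hm,(int(q[k]),int(r[k])),(int(q[k])+1,int(r[k])+1),cv2.applyColorMap(np.uint8([[h]]),2)[0,0].tolist(),-1)
    cv2.imwrite(f'pics/top_{n}.png',np.hstack([im,hm]))
E
```

```text
[[ 1.    -0.     0.     0.626]
 [ 0.    -0.96  -0.281  0.077]
 [ 0.     0.281 -0.96   0.385]
 [ 0.     0.     0.     1.   ]]
```

View pics/wrist1.png

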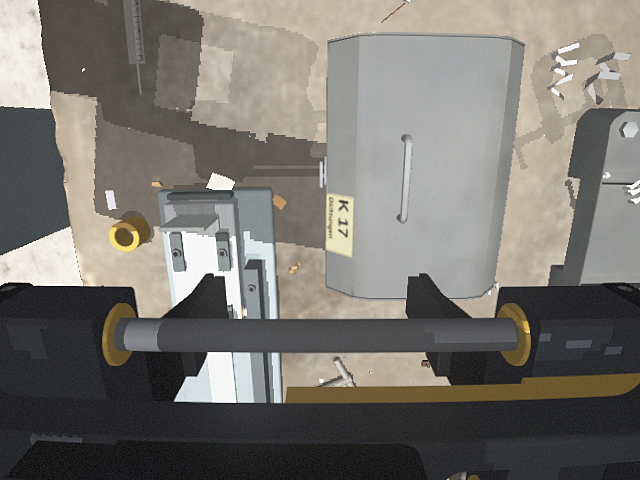

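View pics/top_scene.png

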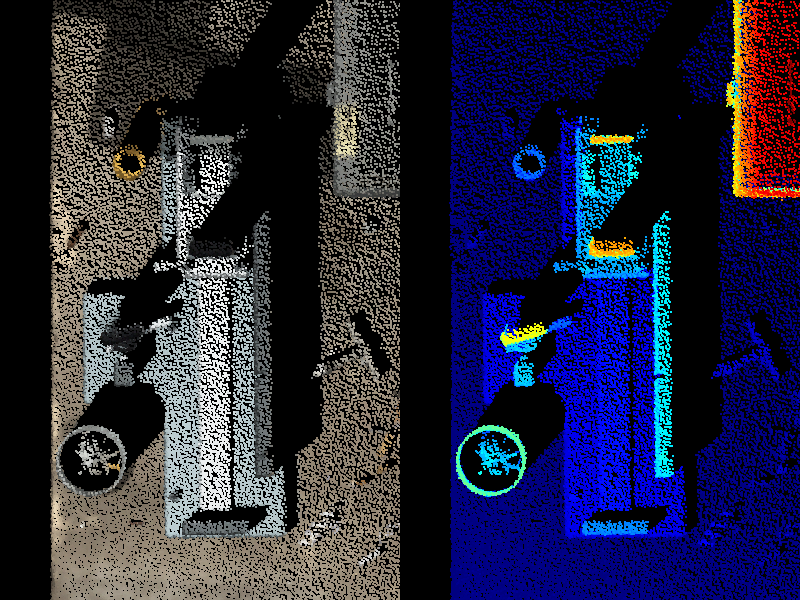

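View pics/top_side.png

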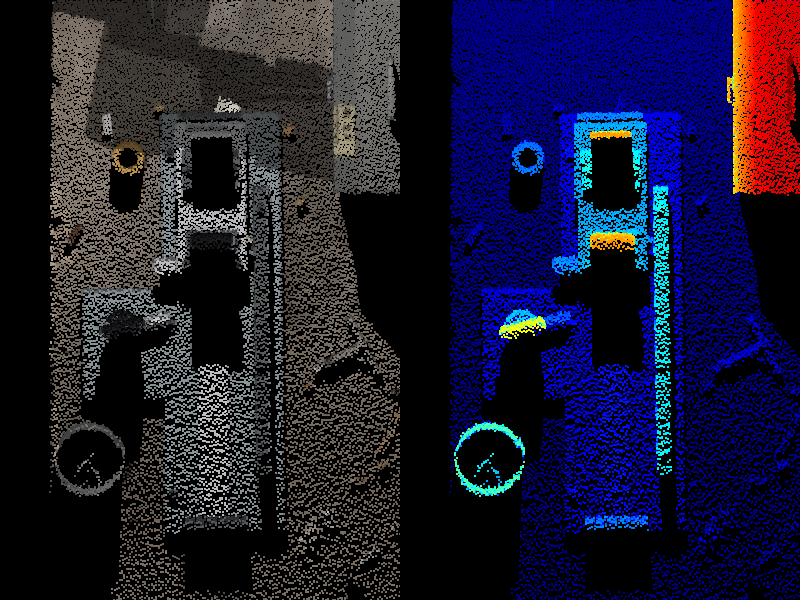

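Both top-down maps agree. The rail runs nearly along world y, with the carriage at x≈0.512, the grip at y≈-0.115 and the knob near (0.423,-0.203). The bar already looks turned by about 0.25 rad. Next I'll fit these precisely.

```bash
python3 - <<'E'
from h import *
A={}
for n in ['scene','side']:
    p=cv2.imread(f'pics/{n}1.png'); d=np.load(f'pics/{n}1d.npy'); A[n]=cloud(n,p,d)
def sel(P,x0,x1,y0,y1,z0,z1):
    return P[(P[:,0]>x0)&(P[:,0]<x1)&(P[:,1]>y0)&(P[:,1]<y1)&(P[:,2]>z0)&(P[:,2]<z1)]
def rect(Q):
    r=cv2.minAreaRect((Q[:,:2]*1000).astype(np.float32)); return [np.round(a,1) for a in r]
for n in A:
    P=A[n][0]; print(n)
    Q=sel(P,.54,.59,-.36,-.04,.038,.046); print(' index top',rect(Q),np.median(Q[:,2]),len(Q)); 
    # yaw from line fit of trimmed pts
    f=cv2.fitLine(Q[:,:2].astype(np.float32),cv2.DIST_HUBER,0,.01,.01).ravel(); print('  yaw',np.arctan2(-f[0]*np.sign(f[1]),abs(f[1])), 'y range',np.percentile(Q[:,1],[.3,99.7]))
    h=np.histogram(Q[:,1],np.arange(-.36,-.04,.004)); print('  gaps',[(round(h[1][i],3),h[0][i]) for i in range(len(h[0])) if h[0][i]<6])
    Q=sel(P,.47,.55,-.15,-.09,.080,.088); print(' handle top',rect(Q),np.median(Q[:,2]),len(Q))
    Q=sel(P,.47,.55,-.15,-.09,.045,.079); print(' handle side',np.percentile(Q[:,1],[5,50,95]),np.percentile(Q[:,0],[1,99]),len(Q))
    Q=sel(P,.47,.56,-.03,.02,.078,.088); print(' wall top',rect(Q),len(Q))
    Q=sel(P,.38,.47,-.25,-.16,.066,.076); print(' knob top',rect(Q),np.median(Q[:,2]),len(Q))
    if len(Q):
      f=cv2.fitLine(Q[:,:2].astype(np.float32),cv2.DIST_HUBER,0,.01,.01).ravel(); print('  knob ang',np.arctan(f[1]/f[0]))
    Q=sel(P,.38,.47,-.25,-.16,.045,.076); print(' knob all',rect(Q),len(Q))
    Q=sel(P,.45,.6,-.42,-.37,.015,.035); print(' endstop',rect(Q),len(Q))
    Q=sel(P,.33,.43,-.4,-.28,.05,.06); print(' tin',rect(Q))
    Q=sel(P,.40,.46,-.07,.0,.02,.03); print(' bush',rect(Q))
E
```

```text
scene
 index top [array([ 562.1, -213.8]), array([ 19.3, 264.4]), np.float64(0.3)] 0.041783484872246146 872
  yaw 0.00984259 y range [-0.34534605 -0.08466328]
  gaps [(np.float64(-0.36), np.int64(0)), (np.float64(-0.356), np.int64(0)), (np.float64(-0.352), np.int64(0)), (np.float64(-0.248), np.int64(4)), (np.float64(-0.084), np.int64(3)), (np.float64(-0.08), np.int64(0)), (np.float64(-0.076), np.int64(0)), (np.float64(-0.072), np.int64(0)), (np.float64(-0.068), np.int64(0)), (np.float64(-0.064), np.int64(0)), (np.float64(-0.06), np.int64(0)), (np.float64(-0.056), np.int64(0)), (np.float64(-0.052), np.int64(0)), (np.float64(-0.048), np.int64(0))]
 handle top [array([ 510.6, -116.3]), array([42.6, 16.4]), np.float64(1.6)] 0.08315725612469702 126
 handle side [-0.12499738 -0.12270771 -0.11378996] [0.48973789 0.5323598 ] 422
 wall top [array([510.6,  -8.5]), array([38.4,  6.6]), np.float64(2.3)] 72
 knob top [array([ 422.8, -202.9]), array([42.8, 13.1]), np.float64(13.7)] 0.0710366579454908 166
  knob ang 0.2274447
 knob all [array([ 423. , -202.7]), array([46.2, 14.4]), np.float64(16.6)
[... 1155 characters left out ...]
float64(-0.048), np.int64(0))]
 handle top [array([ 511.9, -111.8]), array([43.3, 16.7]), np.float64(1.2)] 0.08319714376042267 148
 handle side [-0.10833839 -0.10588209 -0.10356132] [0.49020066 0.53348009] 456
 wall top [array([510.1,  -4.3]), array([38.5,  7.3]), np.float64(3.8)] 127
 knob top [array([ 422. , -199.1]), array([45.7, 15.7]), np.float64(14.6)] 0.0705359210260656 128
  knob ang 0.28283224
 knob all [array([ 422. , -198.2]), array([46.5, 16.3]), np.float64(11.4)] 383
 endstop [array([ 516.2, -384.7]), array([28.7, 62.1]), np.float64(89.5)] 263
 tin [array([ 389.6, -328.7]), array([70.5, 69.5]), np.float64(8.2)]
 bush [array([427.7, -27.6]), array([31.8, 31.4]), np.float64(76.1)]
```

```bash
python3 - <<'E'
import cv2
a=cv2.imread('pics/scene1.png')[180:350,190:420]; cv2.imwrite('pics/scene1z.png',cv2.resize(a,None,fx=3.4,fy=3.4,interpolation=3))
a=cv2.imread('pics/side1.png')[215:375,260:420]; cv2.imwrite('pics/side1z.png',cv2.resize(a,None,fx=3.7,fy=3.7,interpolation=3))
E
```

```text
(no output)
```

View pics/scene1z.png

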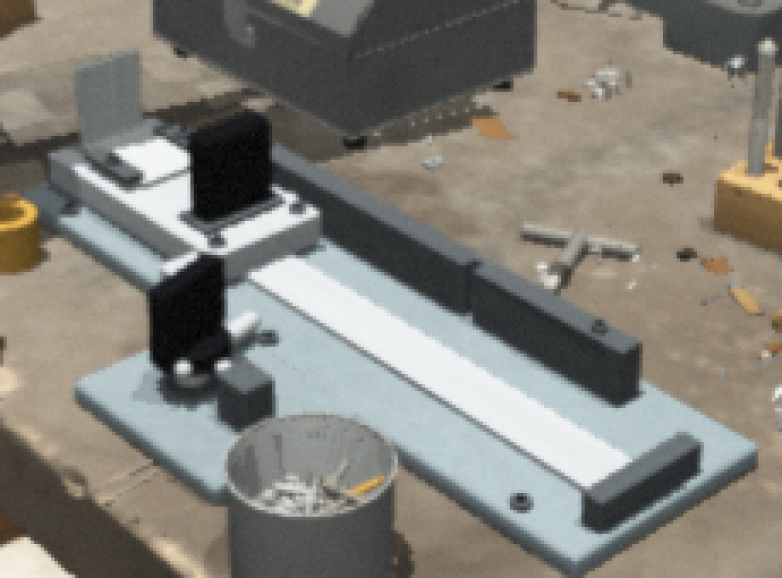

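View pics/side1z.png

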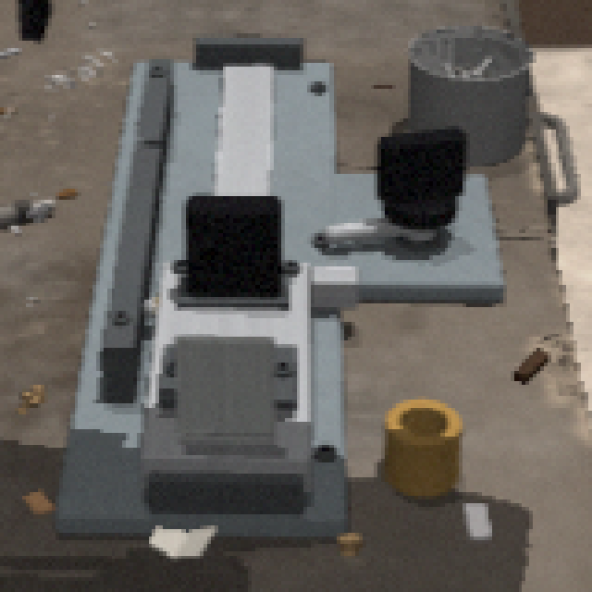

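The scene zoom shows the bar knob with its lock arm pointing at the lug, the notch gap in the index bar at zoom pixel (470,285), and the tin clear of the rail. The two cameras differ by about 4 mm in y, so I'll average them: knob (0.4225,-0.201), bar angle about 0.25. I'll move over the knob, turn the jaws across the bar and look with the wrist camera.

```bash
python3 -m creep '16.8 0 -16.8 0 0 0 60; 16.8 0 -16.8 0 0 0 60; 16.8 0 -16.8 0 0 0 60; 16.8 0 -16.8 0 0 0 60; 16.8 0 -16.8 0 0 0 60; 16.8 0 -16.8 0 0 0 60; 16.8 0 -16.8 0 0 0 60; 16.8 0 -16.8 0 0 0 60; 16.8 0 -16.8 0 0 0 60; 16.8 0 -16.8 0 0 0 60; 16.8 0 -16.8 0 0 0 60; 16.8 0 -16.8 0 0 0 60; 0 0 0 0 0 0 60' 20
python3 -m creep '0 0 0 0 5.4 0 50; 0 0 0 0 5.4 0 50; 0 0 0 0 5.4 0 50; 0 0 0 0 5.4 0 50; 0 0 0 0 5.4 0 50; 0 0 0 0 5.4 0 50; 0 0 0 0 5.4 0 50; 0 0 0 0 5.4 0 50; 0 0 0 0 5.4 0 50; 0 0 0 0 5.4 0 50; 0 0 0 0 5.4 0 50; 0 0 0 0 5.4 0 50; 0 0 0 0 5.4 0 50; 0 0 0 0 5.4 0 50; 0 0 0 0 0 0 50'
python3 - <<'E'
from h import *
from scipy.spatial.transform import Rotation as R
s=arm.read_state();c=viewer.get_calibration('wrist')
p,d=viewer.camera('wrist');cv2.imwrite('pics/wrist2.png',p[:,:,::-1])
q=s['eef_rot'];M=R.from_quat(np.r_[q[1:],q[0]]).as_matrix()
print(s['t'],s['eef_pos'],M.round(3),s['joint_pos'],s['contact_force'])
P,_=cloud('wrist',p,d,c)
def sel(P,x0,x1,y0,y1,z0,z1): return P[(P[:,0]>x0)&(P[:,0]<x1)&(P[:,1]>y0)&(P[:,1]<y1)&(P[:,2]>z0)&(P[:,2]<z1)]
Q=sel(P,.38,.47,-.25,-.16,.066,.076); print(cv2.minAreaRect((Q[:,:2]*1000).astype(np.float32)),np.median(Q[:,2]),len(Q))
Q=sel(P,.47,.55,-.15,-.09,.080,.088); 
if len(Q): print(cv2.minAreaRect((Q[:,:2]*1000).astype(np.float32)),len(Q))
for r in spot_in('wrist','knob_grip')[:2]: print(r['confidence'],(np.linalg.inv(c['extrinsics'])@np.r_[r['point'],1])[:3])
E
```

```text
t: 2.35
eef_pos: [0.422, -0.203, 0.2227]
eef_rot: [0.499, -0.499, 0.501, -0.501]
contact_force: [0.2, 0.8, 0.4]
grip_width: 0.0599
t: 3.85
eef_pos: [0.424, -0.2011, 0.2227]
eef_rot: [-0.089, 0.089, -0.701, 0.702]
contact_force: [-0.2, 1.0, -0.8]
grip_width: 0.0505
3.85 [ 0.42400872 -0.20111944  0.22269084] [[-0.968  0.001  0.249]
 [-0.249 -0.    -0.968]
 [-0.001 -1.     0.   ]] [-6.81954502e-01  3.18630407e-01  1.81110859e+00  4.63863203e-04
  1.01133077e+00  6.36619488e-01] [-0.15273105  0.98905995 -0.7538715 ]
((424.3096008300781, -201.03111267089844), (43.615997314453125, 11.973875045776367), 15.895976066589355) 0.0718425032778594 657
((512.289794921875, -114.3476333618164), (44.44839096069336, 15.930235862731934), 1.4340287446975708) 1161
0.58 [ 0.42891686 -0.20009676  0.03681014]
```

View pics/wrist2.png

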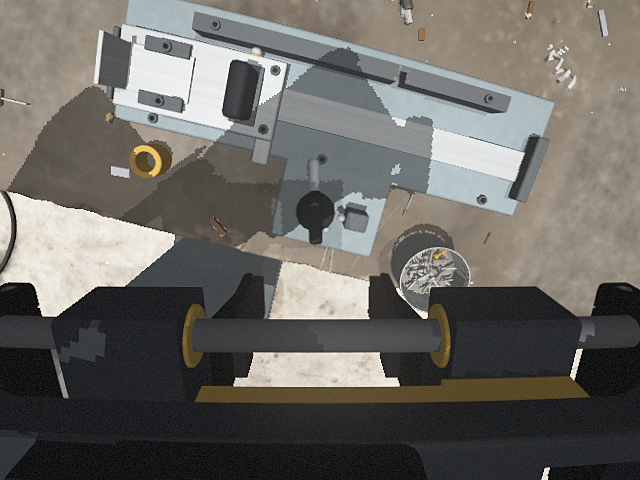

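The wrist view is sharp. The knob is at pixel (316,213), and the fit gives (0.4243,-0.2010) with the bar at 15.9°, size 43.6×12.0 mm as it must be. The notch is at about (403,77) and the ball at about (257,50). I'll measure the notch now from this view, then go down on the knob.

```bash
python3 - <<'E'
from h import *
c=viewer.get_calibration('wrist')
p,d=viewer.camera('wrist'); P,_=cloud('wrist',p,d,c)
yaw=0; 
def sel(P,x0,x1,y0,y1,z0,z1): return P[(P[:,0]>x0)&(P[:,0]<x1)&(P[:,1]>y0)&(P[:,1]<y1)&(P[:,2]>z0)&(P[:,2]<z1)]
Q=sel(P,.54,.59,-.36,-.04,.036,.046); r=cv2.minAreaRect((Q[:,:2]*1000).astype(np.float32));print(r,len(Q))
H=sel(P,.47,.55,-.15,-.09,.080,.088); W=sel(P,.47,.56,-.03,.02,.078,.088); print(cv2.minAreaRect((W[:,:2]*1000).astype(np.float32)))
f=cv2.fitLine(Q[:,:2].astype(np.float32),cv2.DIST_HUBER,0,.01,.01).ravel(); f*=np.sign(f[1]); yaw=np.arctan2(-f[0],f[1]); print('yaw',yaw)
ey=np.array([-np.sin(yaw),np.cos(yaw)]); ex=np.array([ey[1],-ey[0]])
h=np.array(cv2.minAreaRect((H[:,:2]*1000).astype(np.float32))[0])/1000
a=(Q[:,:2]-h)@ey; b=(Q[:,:2]-h)@ex; print('across',np.percentile(b,[1,99]))
inn=b<np.percentile(b,45)
hh=np.histogram(a[inn],np.arange(-.150,-.11,.001)); print(list(zip((hh[1]*1000).round(0).astype(int).tolist(),hh[0].tolist())))
z=cv2.resize(p[20:120,220:520,::-1],None,fx=2.6,fy=2.6,interpolation=3);cv2.imwrite('pics/w2z.png',z)
E
python3 -m creep '0 12 0 0 -1.5 0 50; 0 12 0 0 0 0 50; 0 12 0 0 0 0 50; 0 12 0 0 0 0 50; 0 12 0 0 0 0 50; 0 12 0 0 0 0 50; 0 12 0 0 0 0 50; 0 12 0 0 0 0 50; 0 12 0 0 0 0 50; 0 12 0 0 0 0 50; 0 12 0 0 0 0 50; 0 12 0 0 0 0 50; 0 12 0 0 0 0 50; 0 12 0 0 0 0 50; 0 6 0 0 0 0 50; 0 6 0 0 0 0 50; 0 0 0 0 0 0 50' 20
```

```text
((555.1807861328125, -192.69557189941406), (29.1126708984375, 303.4571533203125), 0.6375762820243835) 6029
((511.0765380859375, -6.661351203918457), (40.235721588134766, 5.865941524505615), 0.43071606755256653)
yaw 0.014123038
across [0.04116804 0.05590831]
[(-150, 11), (-149, 9), (-148, 10), (-147, 9), (-146, 10), (-145, 11), (-144, 9), (-143, 10), (-142, 8), (-141, 11), (-140, 11), (-139, 9), (-138, 10), (-137, 11), (-136, 10), (-135, 11), (-134, 12), (-133, 3), (-132, 0), (-131, 0), (-130, 0), (-129, 0), (-128, 0), (-127, 7), (-126, 8), (-125, 9), (-124, 10), (-123, 10), (-122, 9), (-121, 11), (-120, 9), (-119, 11), (-118, 8), (-117, 9), (-116, 9), (-115, 12), (-114, 9), (-113, 11), (-112, 10)]
t: 5.7
eef_pos: [0.4233, -0.2014, 0.0421]
eef_rot: [0.098, -0.098, 0.701, -0.7]
contact_force: [0.4, -0.2, -0.3]
grip_width: 0.0501
```

View pics/w2z.png

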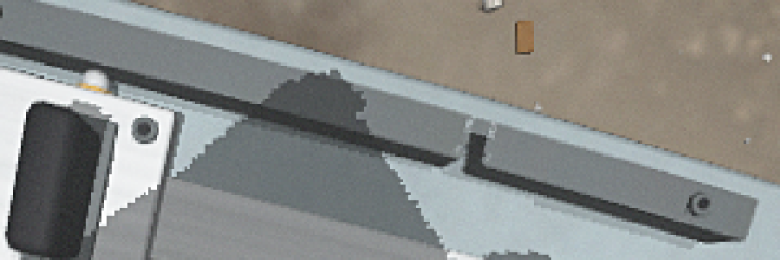

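The zoom shows the ball at (95,80) and the notch slot at (477,150). The notch is about 130 mm along the rail from the grip centre. Now I'll close on the knob.

```bash
python3 -m creep '0 0 0 0 0 0 25; 0 0 0 0 0 0 10; 0 0 0 0 0 0 5; 0 0 0 0 0 0 5; 0 0 0 0 0 0 5; 0 0 0 0 0 0 5; 0 0 0 0 0 0 5; 0 0 0 0 0 0 5' 40
```

```text
t: 6.5
eef_pos: [0.4229, -0.2005, 0.0426]
eef_rot: [0.097, -0.098, 0.701, -0.7]
contact_force: [1.7, 4.2, 3.6]
grip_width: 0.0117
```

```bash
python3 -m creep '-1.0 0 0 0 -4 0 5; 0 0 0 0 -4 0 5; 0 0 0 0 -4 0 5; 0 0 0 0 -4 0 5; 0 0 0 0 -4 0 5; 0 0 0 0 -4 0 5; 0 0 0 0 -4 0 5; 0 0 0 0 -4 0 5; 0 0 0 0 -4 0 5; 0 0 0 0 -4 0 5; 0 0 0 0 -4 0 5; 0 0 0 0 -4 0 5; 0 0 0 0 -4 0 5; 0 0 0 0 -4 0 5; 0 0 0 0 -4 0 5; 0 0 0 0 -4 0 5; 0 0 0 0 -4 0 5; 0 0 0 0 0 0 5; 0 0 0 0 0 0 5' 40
python3 - <<'E'
from h import *
s=arm.read_state();print(s['moment'],s['joint_pos'])
p,d=viewer.camera('scene');cv2.imwrite('pics/s3z.png',cv2.resize(p[180:350,190:420,::-1],None,fx=3.4,fy=3.4))
E
```

```text
t: 8.4
eef_pos: [0.4222, -0.1998, 0.0426]
eef_rot: [0.472, -0.473, 0.527, -0.524]
contact_force: [-3.0, 4.5, 6.5]
grip_width: 0.0115
[ 0.49805456  0.41266257 -0.00575916] [-6.81585749e-01  6.46954628e-01  1.96138195e+00 -9.59972023e-04
  5.38203494e-01 -5.75168943e-01]
```

View pics/s3z.png

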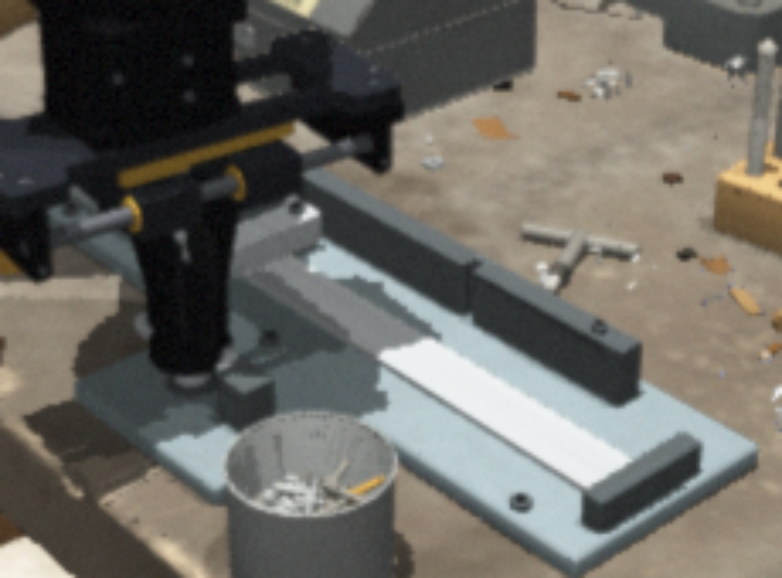

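The scene view shows the gripper on the knob, and the lock arm no longer reaches across at zoom pixel (240,320). The jaw angle gives joint ≈1.44 rad with residual z moment ≈0. I'll release, rise and check.

```bash
python3 -m creep '0 0 0 0 0 0 35; 0 0 0 0 0 0 35; 0 0 0 0 0 0 35; 0 0 0 0 0 0 35; 0 -10 0 0 0 0 35; 0 -15 0 0 0 0 35; 0 -20 0 0 0 0 35; 0 -20 0 0 0 0 35; 0 -20 0 0 0 0 35; 0 -20 0 0 0 0 35; 0 -20 0 0 0 0 35; 0 -20 0 0 0 0 35; 0 -10 0 0 0 0 35; 0 0 0 0 0 0 35' 20
python3 - <<'E'
from h import *
from scipy.spatial.transform import Rotation as R
s=arm.read_state();c=viewer.get_calibration('wrist')
p,d=viewer.camera('wrist');cv2.imwrite('pics/wrist4.png',p[:,:,::-1])
q=s['eef_rot'];M=R.from_quat(np.r_[q[1:],q[0]]).as_matrix()
print(s['t'],s['eef_pos'],M.round(3),s['joint_pos'])
P,_=cloud('wrist',p,d,c)
def sel(P,x0,x1,y0,y1,z0,z1): return P[(P[:,0]>x0)&(P[:,0]<x1)&(P[:,1]>y0)&(P[:,1]<y1)&(P[:,2]>z0)&(P[:,2]<z1)]
for b in [(.38,.47,-.25,-.16,.066,.076),(.47,.55,-.15,-.09,.080,.088)]:
  Q=sel(P,*b)
  if len(Q): print(cv2.minAreaRect((Q[:,:2]*1000).astype(np.float32)),len(Q))
E
```

```text
t: 9.85
eef_pos: [0.4251, -0.2019, 0.1992]
eef_rot: [-0.473, 0.473, -0.524, 0.527]
contact_force: [-0.4, -0.4, -0.2]
grip_width: 0.0348
9.85 [ 0.42511872 -0.20190263  0.1991617 ] [[-0.106  0.003  0.994]
 [-0.994 -0.003 -0.106]
 [ 0.002 -1.     0.003]] [-6.81460587e-01  3.54799246e-01  1.83798327e+00 -5.72228840e-05
  9.44821032e-01 -5.75078328e-01]
((423.747314453125, -200.0362091064453), (43.2296142578125, 11.608986854553223), 84.00624084472656) 777
((512.0100708007812, -114.05062103271484), (43.35939407348633, 16.449125289916992), 1.6294752359390259) 1339
```

View pics/wrist4.png

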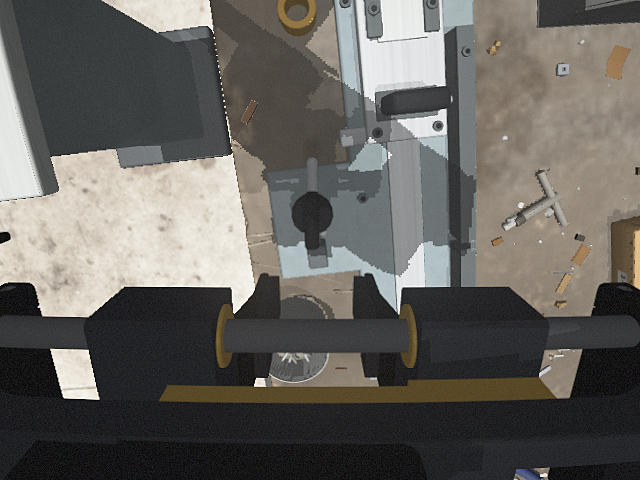

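The wrist view shows the knob bar at pixel (312,215) now pointing along the rail, measured 84.0° world (about 1.44 rad), with the grip unmoved at (0.512,-0.114). Next I'll move over the upright grip with the jaws along the rail.

```bash
python3 -m creep '-16.1 0 12.9 0 0 0 50; -16.1 0 12.9 0 0 0 50; -16.1 0 12.9 0 0 0 50; -16.1 0 12.9 0 0 0 50; -16.1 0 12.9 0 0 0 50; -16.1 0 12.9 0 0 0 50; 0 0 0 0 6.92 0 50; 0 0 0 0 6.92 0 50; 0 0 0 0 6.92 0 50; 0 0 0 0 6.92 0 50; 0 0 0 0 6.92 0 50; 0 0 0 0 6.92 0 50; 0 0 0 0 6.92 0 50; 0 0 0 0 6.92 0 50; 0 0 0 0 6.92 0 50; 0 0 0 0 6.92 0 50; 0 0 0 0 6.92 0 50; 0 0 0 0 6.92 0 50; 0 0 0 0 0 0 50' 20
cat > look.py <<'E'
from h import *
import sys
from scipy.spatial.transform import Rotation as R
s=arm.read_state();c=viewer.get_calibration('wrist')
p,d=viewer.camera('wrist');cv2.imwrite(f'pics/{sys.argv[1]}.png',p[:,:,::-1]); np.savez(f'pics/{sys.argv[1]}.npz',d=d,p=p,E=c['extrinsics'])
q=s['eef_rot'];M=R.from_quat(np.r_[q[1:],q[0]]).as_matrix()
print(s['t'],s['eef_pos'],M.round(3).tolist(),s['joint_pos'].round(2) if hasattr(s['joint_pos'],'round') else s['joint_pos'])
P,_=cloud('wrist',p,d,c)
def sel(P,x0,x1,y0,y1,z0,z1): return P[(P[:,0]>x0)&(P[:,0]<x1)&(P[:,1]>y0)&(P[:,1]<y1)&(P[:,2]>z0)&(P[:,2]<z1)]
for b in [(.38,.47,-.25,-.16,.066,.076),(.47,.55,-.15,-.09,.080,.088)]:
  Q=sel(P,*b)
  if len(Q)>5: print(cv2.minAreaRect((Q[:,:2]*1000).astype(np.float32)),len(Q))
Q=sel(P,.545,.575,-.36,-.04,.039,.046)
if len(Q):
  h=np.histogram(Q[:,1],np.arange(-.262,-.225,.001)); print(list(zip((h[1]*1000).round().astype(int).tolist(),h[0].tolist())))
E
python3 look.py wrist5
```

```text
t: 11.8
eef_pos: [0.5108, -0.1132, 0.1962]
eef_rot: [0.004, -0.006, 0.708, -0.707]
contact_force: [0.4, 0.2, 0.6]
grip_width: 0.0502
11.8 [ 0.51075349 -0.11315633  0.19616805] [[-1.0, -0.003, 0.015], [-0.015, 0.001, -1.0], [0.003, -1.0, -0.001]] [-0.43  0.43  1.71 -0.    1.    1.12]
((512.7714233398438, -114.77188110351562), (44.13935470581055, 15.489293098449707), 0.51689612865448) 1075
[(-262, 19), (-261, 20), (-260, 16), (-259, 21), (-258, 19), (-257, 18), (-256, 15), (-255, 22), (-254, 19), (-253, 14), (-252, 20), (-251, 20), (-250, 20), (-249, 23), (-248, 14), (-247, 25), (-246, 6), (-245, 9), (-244, 9), (-243, 5), (-242, 8), (-241, 17), (-240, 18), (-239, 21), (-238, 20), (-237, 20), (-236, 19), (-235, 20), (-234, 16), (-233, 24), (-232, 21), (-231, 23), (-230, 21), (-229, 17), (-228, 19), (-227, 24), (-226, 24)]
```

View pics/wrist5.png

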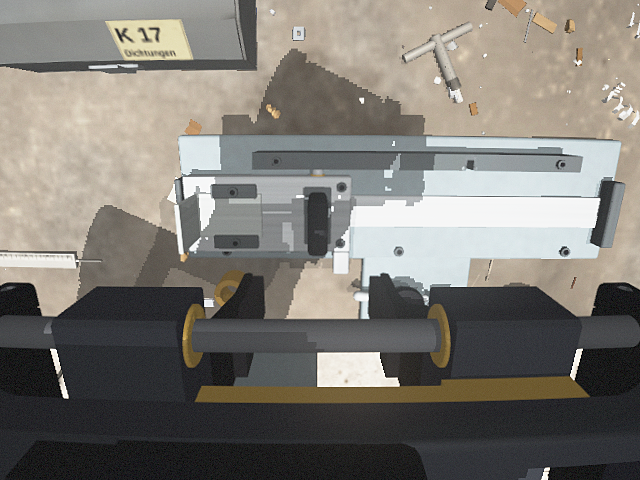

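```bash
python3 - <<'E'
from h import *
z=np.load('pics/wrist5.npz');p=z['p']
cv2.imwrite('pics/w5z.png',np.vstack([cv2.resize(p[145:195,290:350,::-1],None,fx=10,fy=6,interpolation=0)[:, :600],cv2.resize(p[145:195,440:500,::-1],None,fx=10,fy=6,interpolation=0)]))
E
```

```text
(no output)
```

View pics/w5z.png

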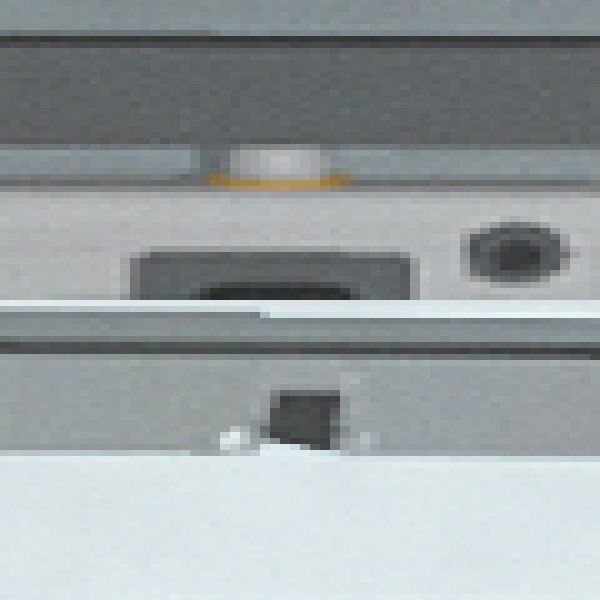

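```bash
python3 - <<'E'
from h import *
c=viewer.get_calibration('wrist');E=np.load('pics/wrist5.npz')['E'];K=np.array(c['intrinsics']);D=np.array(c['distortion'])
I=np.linalg.inv(E)
def ray(u,v,z):
    r=cv2.undistortPoints(np.array([[[u,v]]],float),K,D)[0,0]; w=I[:3,:3]@np.r_[r,1]; o=I[:3,3]; return o+w*(z-o[2])/w[2]
print('ball',ray(317.5,171,.028).round(4)); 
for v,z in[(161,.042),(168.5,.042)]: print('notch',ray(470,v,z).round(4),ray(469.5,v,z).round(4))
print('screw-row handle foot', ray(290+27.0-.5,187.5,.038).round(4))
E
```

```text
ball [ 0.5511 -0.1139  0.028 ]
notch [ 0.5638 -0.2437  0.042 ] [ 0.5638 -0.2433  0.042 ]
notch [ 0.5575 -0.2445  0.042 ] [ 0.5575 -0.2441  0.042 ]
screw-row handle foot [ 0.538  -0.1133  0.038 ]
```

The zoom shows the ball at px (317.5,171) and the notch slot at about px (470,165). This gives a travel of 130 mm along the rail, in agreement with the earlier view. Now I'll go down and grip.

```bash
python3 -m creep '-1.5 12 1.2 0 0 0 50; 0 12 0 0 0 0 50; 0 12 0 0 0 0 50; 0 12 0 0 0 0 50; 0 12 0 0 0 0 50; 0 12 0 0 0 0 50; 0 12 0 0 0 0 50; 0 12 0 0 0 0 50; 0 12 0 0 0 0 50; 0 12 0 0 0 0 50; 0 12 0 0 0 0 50; 0 7 0 0 0 0 50; 0 6 0 0 0 0 50; 0 0 0 0 0 0 50; 0 0 0 0 0 0 25; 0 0 0 0 0 0 10; 0 0 0 0 0 0 8; 0 0 0 0 0 0 8; 0 0 0 0 0 0 8; 0 0 0 0 0 0 8' 25
```

```text
t: 13.85
eef_pos: [0.5132, -0.1146, 0.0528]
eef_rot: [-0.005, 0.005, -0.707, 0.707]
contact_force: [-0.7, -0.1, 0.9]
grip_width: 0.0155
```

```bash
python3 look.py wrist6
```

```text
13.85 [ 0.51319794 -0.11464354  0.05278607] [[-1.0, 0.0, 0.015], [-0.015, -0.0, -1.0], [-0.0, -1.0, 0.0]] [-0.43  0.66  1.81  0.    0.66  1.12]
((420.8414306640625, -211.564453125), (21.52422332763672, 8.360238075256348), 83.35575103759766) 280
((514.4857788085938, -118.70840454101562), (43.51547622680664, 35.048255920410156), 19.903858184814453) 2770
[(-262, 57), (-261, 54), (-260, 56), (-259, 51), (-258, 48), (-257, 56), (-256, 52), (-255, 53), (-254, 58), (-253, 50), (-252, 48), (-251, 55), (-250, 60), (-249, 54), (-248, 67), (-247, 80), (-246, 25), (-245, 19), (-244, 26), (-243, 19), (-242, 24), (-241, 48), (-240, 55), (-239, 52), (-238, 57), (-237, 56), (-236, 57), (-235, 55), (-234, 55), (-233, 56), (-232, 68), (-231, 50), (-230, 50), (-229, 55), (-228, 68), (-227, 53), (-226, 56)]
```

The grip is made at 15.5 mm. I'll slide 110 mm, staying short of the notch, then look.

```bash
python3 -m creep '0 0 4 0 0 0 8; 0 0 8 0 0 0 8; 0 0 8 0 0 0 8; 0 0 8 0 0 0 8; 0 0 8 0 0 0 8; 0 0 8 0 0 0 8; 0 0 8 0 0 0 8; 0 0 8 0 0 0 8; 0 0 8 0 0 0 8; 0 0 8 0 0 0 8; 0 0 8 0 0 0 8; 0 0 8 0 0 0 8; 0 0 8 0 0 0 8; 0 0 5 0 0 0 8; 0 0 3 0 0 0 8; 0 0 2 0 0 0 8; 0 0 0 0 0 0 8; 0 0 0 0 0 0 8' 25
python3 look.py wrist7
```

```text
t: 15.7
eef_pos: [0.5144, -0.2241, 0.0528]
eef_rot: [0.005, -0.005, 0.707, -0.707]
contact_force: [-0.3, 2.9, 5.3]
grip_width: 0.016
15.7 [ 0.51441706 -0.22411639  0.05276271] [[-1.0, -0.001, 0.015], [-0.015, 0.001, -1.0], [0.001, -1.0, -0.001]] [-0.61  0.69  1.72  0.    0.73  0.95]
((512.6925659179688, -116.7494125366211), (40.448055267333984, 5.953664302825928), 0.16396760940551758) 797
[(-262, 60), (-261, 58), (-260, 67), (-259, 63), (-258, 57), (-257, 65), (-256, 66), (-255, 63), (-254, 61), (-253, 64), (-252, 63), (-251, 64), (-250, 62), (-249, 58), (-248, 61), (-247, 47), (-246, 24), (-245, 24), (-244, 26), (-243, 26), (-242, 25), (-241, 45), (-240, 60), (-239, 61), (-238, 62), (-237, 58), (-236, 63), (-235, 61), (-234, 62), (-233, 62), (-232, 59), (-231, 57), (-230, 65), (-229, 61), (-228, 65), (-227, 62), (-226, 65)]
```

View pics/wrist7.png

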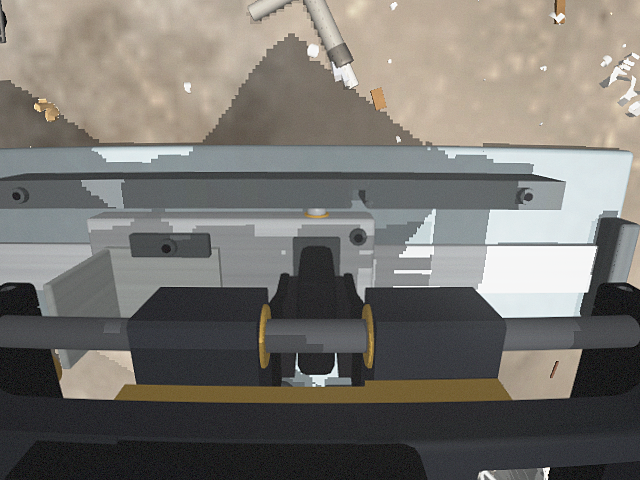

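The wrist view shows the ball at about px (316,211) and the notch at about (362,196). I'll compute the remaining distance from a zoom.

```bash
python3 - <<'E'
from h import *
p=np.load('pics/wrist7.npz')['p']
cv2.imwrite('pics/w7z.png',cv2.resize(p[175:230,295:385,::-1],None,fx=8,fy=8,interpolation=0))
E
```

```text
(no output)
```

View pics/w7z.png

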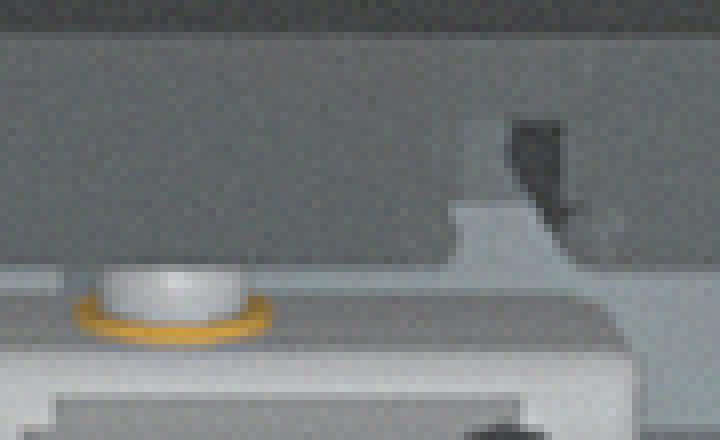

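```bash
python3 - <<'E'
from h import *
c=viewer.get_calibration('wrist');E=np.load('pics/wrist7.npz')['E'];K=np.array(c['intrinsics']);D=np.array(c['distortion'])
I=np.linalg.inv(E)
def ray(u,v,z):
    r=cv2.undistortPoints(np.array([[[u,v]]],float),K,D)[0,0]; w=I[:3,:3]@np.r_[r,1]; o=I[:3,3]; return o+w*(z-o[2])/w[2]
print(ray(316.4,212,.028),ray(351.75,193,.042),ray(365.2,193,.042),ray(358.4,193,.042))
E
```

```text
[ 0.55046225 -0.22409657  0.028     ] [ 0.56310033 -0.24062665  0.042     ] [ 0.5632056  -0.24699644  0.042     ] [ 0.56315196 -0.24377494  0.042     ]
```

There is 19.8 mm left. I'll advance 16 mm, then creep and watch the force.

```bash
python3 -m creep '0 0 2 0 0 0 8; 0 0 4 0 0 0 8; 0 0 4 0 0 0 8; 0 0 3 0 0 0 8; 0 0 2 0 0 0 8; 0 0 1 0 0 0 8; 0 0 0 0 0 0 8; 0 0 0 0 0 0 8' 25
for i in 1; do python3 -m creep '0 0 1 0 0 0 8; 0 0 0 0 0 0 8; 0 0 0 0 0 0 8'; done
```

```text
t: 16.55
eef_pos: [0.5147, -0.2411, 0.0528]
eef_rot: [-0.005, 0.006, -0.707, 0.707]
contact_force: [-2.8, 0.1, 5.1]
grip_width: 0.0161
t: 16.85
eef_pos: [0.5147, -0.2426, 0.0528]
eef_rot: [-0.005, 0.006, -0.707, 0.708]
contact_force: [-3.7, -1.5, 5.5]
grip_width: 0.0158
```

```bash
python3 -m creep '0 0 1 0 0 0 8; 0 0 0 0 0 0 8; 0 0 0 0 0 0 8'
```

```text
t: 17.15
eef_pos: [0.5147, -0.2439, 0.0528]
eef_rot: [-0.005, 0.006, -0.706, 0.708]
contact_force: [-3.3, -2.4, 4.8]
grip_width: 0.0155
```

```bash
python3 -m creep '0 0 1 0 0 0 8; 0 0 0 0 0 0 8; 0 0 0 0 0 0 8'
```

```text
t: 17.45
eef_pos: [0.5147, -0.2441, 0.0528]
eef_rot: [-0.005, 0.005, -0.707, 0.707]
contact_force: [-2.5, 0.2, 6.1]
grip_width: 0.0157
```

The y-force went from +2.9 (drag) to -2.4 (ball pulling in) and back to about 0 at y=-0.2441, which is what dropping into the notch looks like. I'll check with pictures.

```bash
python3 look.py wrist8 | head -1; python3 - <<'E'
from h import *
p=np.load('pics/wrist8.npz')['p']
a=cv2.resize(p[175:230,275:365,::-1],None,fx=6,fy=6,interpolation=0)
q,d=viewer.camera('scene'); b=cv2.resize(q[180:350,190:420,::-1],(540,399)[:2],interpolation=2)
cv2.imwrite('pics/w8z.png',np.vstack([a[:200],b]))
print(spot_in('scene','gate_knob')[:1])
E
```

```text
17.45 [ 0.5147151  -0.24407142  0.05276504] [[-1.0, -0.0, 0.015], [-0.015, -0.0, -1.0], [0.0, -1.0, 0.0]] [-0.64  0.7   1.7  -0.    0.74  0.92]
[{'point': [-0.1087, 0.0678, 0.8539], 'confidence': 0.79}]
```

View pics/w8z.png

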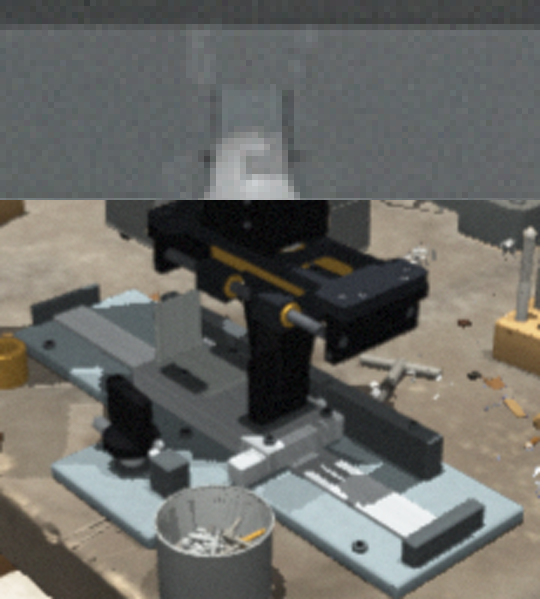

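View pics/wrist8.png

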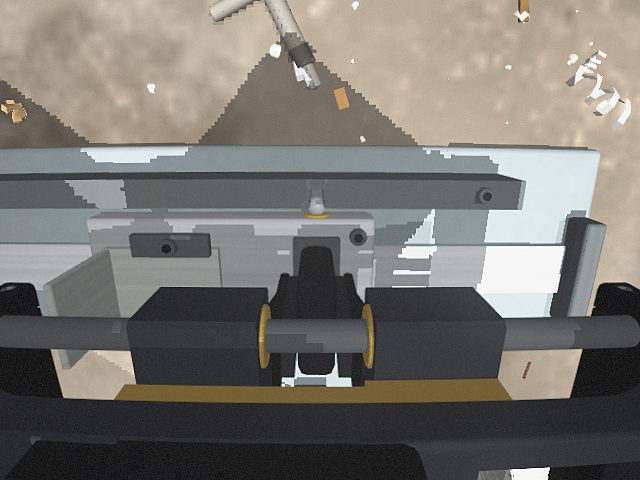

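The wrist view shows the ball seated centrally in the notch, at about px (316,200). I'll do a last check of the knob angle and the bystanders.

```bash
python3 -m creep '0 0 0 0 0 0 8; 0 0 0 0 0 0 8; 0 0 0 0 0 0 8' 25; python3 - <<'E'
from h import *
p,d=viewer.camera('scene'); P,_=cloud('scene',p,d)
def sel(P,x0,x1,y0,y1,z0,z1): return P[(P[:,0]>x0)&(P[:,0]<x1)&(P[:,1]>y0)&(P[:,1]<y1)&(P[:,2]>z0)&(P[:,2]<z1)]
for n,b in dict(knob=(.38,.46,-.25,-.16,.066,.076),tin=(.33,.43,-.4,-.28,.05,.06),bush=(.40,.46,-.07,.0,.02,.03)).items():
    Q=sel(P,*b); print(n,cv2.minAreaRect((Q[:,:2]*1000).astype(np.float32)),len(Q))
    if n=='knob': f=cv2.fitLine(Q[:,:2].astype(np.float32),cv2.DIST_HUBER,0,.01,.01).ravel(); print(np.degrees(np.arctan2(f[1],f[0])))
E=np.array(viewer.get_calibration('scene')['extrinsics'])
for r in spot_in('scene','key_c')[:1]: print('key',(np.linalg.inv(E)@np.r_[r['point'],1])[:3])
E
```

```text
t: 17.9
eef_pos: [0.5147, -0.2441, 0.0528]
eef_rot: [-0.005, 0.005, -0.707, 0.707]
contact_force: [-3.2, -0.5, 6.1]
grip_width: 0.0159
knob ((422.95562744140625, -202.91482543945312), (43.95620346069336, 12.573812484741211), 84.19607543945312) 159
85.17919
tin ((390.9388122558594, -330.6291809082031), (70.98431396484375, 67.55500793457031), 53.089073181152344) 391
bush ((429.5833435058594, -32.24468231201172), (32.35030746459961, 32.46332550048828), 12.588479042053223) 178
key [ 0.65644129 -0.22710479  0.00868943]
```

The knob is at 84°, about 1.44 rad in the rail's frame. The bystanders are within a few mm of where they were. The carriage is steady in the notch and the grip is held.

```bash
python3 -c "
from cell import arm
print(arm.sign_off())"
```

```text
the job is handed in; nothing more can be done
None
```

The job is handed in after about 18 s of robot time. The lock knob is open, the carriage's ball is in the notch, and the gripper still holds the upright grip. `sign_off` gives no verdict, so this rests on my own checks.

**What I did:** I turned the lock knob counter-clockwise from about 0.25 to about 1.44 rad while the carriage was still parked. Then I took the upright grip and slid the carriage about 130 mm to the robot's right, creeping the last few millimetres at 1 mm per step.

**Last checks:**
- **Notch:** the y-force fell from +2.9 N of drag to −2.4 N as the ball pulled in, then to about 0. The wrist camera shows the ball centred in the notch. The tool stopped at y = −0.2441 m against a measured notch position of −0.2440 m.
- **Grip:** the fingers are closed at 15.9 mm on the 16 mm grip, with the force set to 25 N.
- **Knob:** the bar still stands at 84–85° in the world frame, about 1.44 rad in the rail's frame, so it is past its click.
- **Bystanders:** the tin and bushing measure within 1 mm of their first positions. The chuck key reads about 4 mm off, which is the network's own accuracy.

**Disagreements:** the scene and side cameras differed by about 4 mm along the rail, so I relied on the wrist camera for the final positions. The networks put the ball and, in the scene view, the notch on the carriage itself, so I located both from depth and pixels instead.

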